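# Eject the backup drive from the desk dock and hold it up

## Robot

A 7-joint arm with a two-finger parallel gripper is mounted at the origin on the work surface. World frame = base frame: x ahead of the robot, y to its left, z up, the work surface at z = 0. Lengths are in mm, angles in rad, forces in N, time in s.
With the tool pointing down it reaches from about 425 to 1025 mm from the base axis. Payload 3.6 kg.
Tool frame: the origin (TCP) lies at the centre of the arm's flange, where the gripper is bolted on; the fingertips stand 173 mm ahead of it and the grasp point (between the pads) lies 155 mm ahead of it; z points along the fingers, y is the line along which they close (so a half turn about z gives the same grasp; the last joint's range is limited). The gripper opens to 85 mm and grips with 20 to 120 N. Pads are 22 mm wide; open, the fingers measure 114 mm over their backs; the gripper's body (76 mm by 85 mm) begins 54 mm behind the grasp point. The pads swing forward as they close: fully open they stand 13 mm farther back than shut.
Start: joints at [-1.361, 0.591, 0.048, 1.609, -0.033, 0.943, -0.034], TCP at [216.874, 691.806, 404.702] pointing down, gripper open.
Joint ranges: [-2.69, 2.69], [-0.47, 2.24], [-1.27, 1.36], [0.19, 2.51], [-1.53, 4.68], [0.08, 2.07], [-3.09, 3.09]. Speed limits (rad/s): [2.57, 2.57, 3.14, 3.14, 3.14, 3.14, 3.14].

## Interface

Orientations are given as a 3x3 rotation matrix whose columns are the frame's x, y, z axes.
In Python, from bench import readout, eyes, order gives the robot as it stands.
- The arm moves only by the tool arm_command, never from a script. Its arguments are lists of equal length, an entry for each row: "linear": the shift along the world's x, y, z in mm, a list of three; "rotation": the turn, a rotation vector about the world's x, y, z in rad, a list of three; "grip": the closure, from 0 (fully open) to 1 (shut). In form: {"linear": [[tx, ty, tz], ...], "rotation": [[ax, ay, az], ...], "grip": [grip, ...]}. A call has 1 to 20 rows; each row is the pose to reach, as a shift and turn from the pose commanded when the call began; what a row does not reach only later rows make up. A row lasts 1/8 s, in which the tool goes at most 62.5 mm and 10.7 degrees, less where a joint would pass 70% of its speed; a pose out of reach is approached as far as the arm can. A call with a gripper value outside its range is refused whole. The fingers move at their own pace and stop on an object; "grip_force" is the grip in N (left out, the last holds). Time passes only in rows, so rows that repeat a pose let the fingers close. It gives the time, the measured TCP pose, the force, the opening and the grip force at its end, in the units of the state.
- readout.get_state(): the state, without advancing time (a new reading comes with each control period).
- eyes.read_camera(name): name is "scene" or "top"; returns a dict with "image" (420x560x3 uint8, blue, green, red), "range_z" (420x560 float32, mm along the optical axis (not along the pixel's ray), 0 where there is no reading), "fx", "fy", "cx", "cy" (pixels), "rvec" (rotation vector, rad) and "tvec" (3), from world to camera coordinates, as OpenCV has them. Camera axes: x right, y down, z forward; pixel columns grow to the right and rows downward; lengths in mm; the calibration is good to about 2 mm. A picture is of the moment at which its call begins.
- order.job_done(): hands the job in; it is judged then, once.
The state is a dict: "time_s": time; "joints": joint angles; "joint_velocities": joint speeds; "joint_efforts": joint torques, N m; "tcp_pos": TCP position; "tcp_rot": TCP orientation; "force": force on the tool from outside, world axes, zero at the start; "moment": the same for the moment, N m; "width": finger opening in mm; "finger_force": force on a finger pad.
Only numpy, scipy, OpenCV 4.12 (cv2) and the standard library are available. Lean on these libraries where they do the work, as an engineer would, in place of code of your own. Each camera call takes 0.05 s, during which the arm holds its last target. There are 200 camera calls.

## Task

The backup is finished: press down the eject key in front of the silver drive with the red label until it has pushed the drive up out of its connector, and let the key come back up. Then take the drive by its sides, draw it straight up out of the dock and keep it upright and still in the air, its lower edge at least 5 cm above the top of the dock, ready for me to take: finish while holding it, without putting it down or letting go. Leave the black drive plugged in and everything else on the desk where it is, and do not tip the drive or shove the dock.

Things in the scene. Friction and masses are not known exactly. Their poses are not given: they have to be found in the camera images.
- dock: dark grey two-bay dock for 2.5-inch drives, 136 (x) x 140 (y) x 58 mm high, fixed; origin at the centre of its underside, z up, x from the blue eject keys towards the bays. Each bay is a slot 72 (x) x 12 (y) mm, 38 mm deep, centred at x = +20 mm, y = +33 mm (left) or -33 mm (right). Each bay's key stands at x = -47 mm, same y. Sprung contacts grip a drive's lower end (drag 2 to 5 N)
- eject_left (a joint): travel of the left bay's eject key, in m: 0 up, grows as it is pressed straight down, hard stop at 0.010. It pushes the drive in the left bay up by 0.9 mm per mm (8.5 mm in all); the stroke takes about 4 to 7 N all the way, so push on to the stop. The key springs back when let go, the drive stays up, held lightly by the contacts
- eject_right (a joint): the same for the right bay
- key_left_top (a point): centre of the top face of the left bay's blue eject key; top face 24 mm (x) x 26 mm (y), 12 mm above the dock's top when up, 2 mm above it when fully pressed; axes as the dock's
- key_right_top (a point): the same for the right bay's key
- drive_silver_center (a point): centre of the silver drive with a red label: a flat slab 70 mm (its x) x 9.5 mm (its y) x 100 mm high (its z, up), about 90 g, standing upright in one of the two bays (left or right, it varies), in line with the dock. Plugged in, this centre is 70 mm above the desk and the drive stands 62 mm out of the dock
- drive_black_center (a point): centre of the black drive, the same size, plugged into the other bay; it stays
- drive_case: closed dark blue-grey hard-plastic drive case, 120 x 85 x 24 mm, orange catch; origin at the centre of its underside. Bystander
- screwdriver: small yellow-handled screwdriver lying beside the dock, 150 mm long along its x axis. Bystander
- mug: white mug, 80 mm across, 92 mm high; origin at the centre of its underside. Bystander
- mouse: grey computer mouse, about 80 x 62 x 34 mm; origin on its underside. Bystander
- speaker: purple ball-shaped speaker, 92 mm across, 80 mm high, flat foot; origin at the centre of its underside. Bystander
- notebooks: stack of three notebooks, 210 x 150 x 54 mm; origin at the centre of the underside. Bystander
Mind the look-alikes: they are no part of the job. Of the things like the part that bears drive_silver_center, leave any that is green; of the rest the larger one is meant.

How it is judged (in metres and radians):
On the way, in this order (a step that is already met when the one before it is completed fails the run):
1. the eject key of the silver drive's own bay is pressed down and has pushed the drive up at least 5 mm out of its connector, before the drive is gripped (z of drive_silver_center in the frame of dock between 0.075 and 0.085 m and contact force between drive_silver and the fingers below 0.5 N and ((y of drive_silver_center in the frame of dock above 0 m and value of joint eject_left above 0.006 m) or (y of drive_silver_center in the frame of dock below 0 m and value of joint eject_right above 0.006 m))), for 0.1 s.
2. the silver drive is held in the fingers, upright, its lower edge clear of the dock's top (z of drive_silver_center in the frame of dock above 0.115 m and contact force between drive_silver and the fingers above 1 N and angle between drive_silver_center's own z axis and vertical below 0.2 rad), for 0.2 s.
At the end, for the whole second after the job is handed in: The silver drive is held in the fingers, upright within about 7 degrees, still (under 2 cm/s), its lower edge at least 50 mm above the dock's top, touching nothing else; both eject keys are back up (within 2 mm) and the black drive is still plugged in (within 3 mm in height, moved less than 5 mm) (z of drive_silver_center in the frame of dock above 0.158 m and angle between drive_silver_center's own z axis and vertical below 0.12 rad and linear speed of drive_silver below 0.02 m/s and angular speed of drive_silver below 0.2 rad/s and contact force between drive_silver and the fingers above 1 N and contact force between drive_silver and dock below 0.05 N and contact force between drive_silver and drive_black below 0.05 N and contact force between drive_silver and drive_case below 0.05 N and contact force between drive_silver and screwdriver below 0.05 N and contact force between drive_silver and mug below 0.05 N and contact force between drive_silver and mouse below 0.05 N and contact force between drive_silver and speaker below 0.05 N and contact force between drive_silver and notebooks below 0.05 N and z of drive_black_center in the frame of dock below 0.073 m and distance of drive_black_center from where it was at the start of the episode below 0.005 m and value of joint each of eject_left, eject_right below 0.002 m); the arm keeps its last pose, push and grip.
It fails at once if the silver drive is tipped more than about 17 degrees (angle between drive_silver_center's own z axis and vertical above 0.3 rad).
It fails at once if the black drive is shifted or ejected (more than 5 mm) (distance of drive_black_center from where it was at the start of the episode above 0.005 m).
It fails at once if the dock is pushed with more than 40 N (contact force between dock and the fingers above 40 N or contact force between dock and the arm above 40 N).
It fails at once if another thing on the desk (drive case, screwdriver, mug, mouse, speaker, notebooks) is pushed away by more than 20 mm (distance of any of drive_case, screwdriver, mug, mouse, speaker, notebooks from where it was at the start of the episode above 0.02 m).
It also fails if it takes over 48 s, if anything falls off the work surface, if the arm or the gripper's body presses on something with over 40 N, if the wrist force passes 120 N, or if a joint passes its speed limit or range.

## Working session

There is one attempt and no reset: what is moved stays moved. The work goes in short steps, Python scripts to look and compute and a tool call to move; the robot and the scene stay as the last step left them, time stands still between calls to the robot, and variables do not carry over. Pictures are saved under pics/ and viewed, at most 10 in all, crops included, and the job is handed in when it is done.

Besides the shell and the picture viewer there is one more tool, called after ">>>" as name(argument=value, ...) on one line, values as JSON. arm_command: Moves the arm, as the interface text tells. Its arguments: {"type":"object","properties":{"linear":{"type":"array"},"rotation":{"type":"array"},"grip":{"type":"array"},"grip_force":{"type":"number"}},"required":["linear","rotation","grip"]}

```bash
mkdir -p pics; cat > h.py <<'E'
import numpy as np, cv2, pickle
from bench import readout, eyes, order
def shot(n,tag):
    c=eyes.read_camera(n); pickle.dump(c,open(f'{tag}.pkl','wb')); cv2.imwrite(f'pics/{tag}.png',c['image']); return c
def load(tag): return pickle.load(open(f'{tag}.pkl','rb'))
def cloud(c):
    v,u=np.mgrid[:420,:560]; z=c['range_z']
    P=np.stack([(u-c['cx'])/c['fx']*z,(v-c['cy'])/c['fy']*z,z],-1)
    R=cv2.Rodrigues(np.array(c['rvec'],float))[0]
    W=(P-np.array(c['tvec']).ravel())@R; W[z==0]=np.nan; return W
E
python3 - <<'E'
from h import *
for n in('scene','top'): shot(n,n+'0')
s=readout.get_state(); print(s['time_s'],s['tcp_pos'],s['tcp_rot'],s['force'],s['width'])
a=np.hstack([cv2.imread(f'pics/{n}0.png') for n in('scene','top')])
E
```

```text
0.1 [216.71851327 691.42534836 403.64604489] [[-9.54225687e-01  2.99087041e-01 -5.29521809e-04]
 [ 2.99087500e-01  9.54223714e-01 -1.94188895e-03]
 [-7.55115527e-05 -2.01137367e-03 -9.99997974e-01]] [-0.00325521  1.15465268  0.35925901] 85.29928324341267
```

View pics/scene0.png

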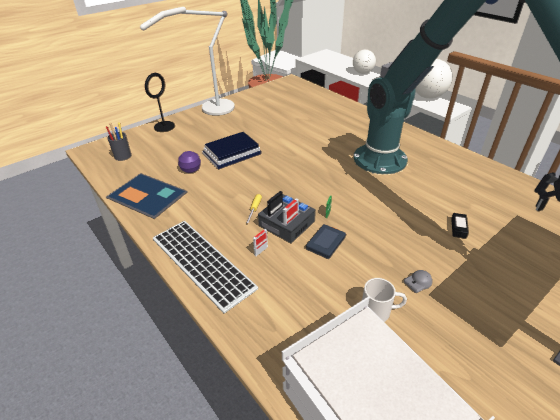

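View pics/top0.png

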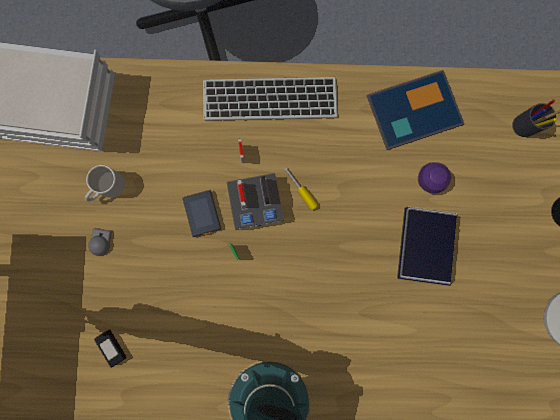

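Top view: the dock is at about (257,202), with a red-topped drive at (242,193) and the black drive at (270,190). Loose look-alikes are a small silver/red one at (241,150) and a green one at (234,251). The mug, mouse, case and screwdriver are around them. The silver drive in the dock bay is the larger non-green one, so I'll enlarge to confirm it.

```bash
python3 - <<'E'
from h import *
s,t=load('scene0'),load('top0')
a=cv2.resize(s['image'][180:270,235:355],None,fx=5,fy=5,interpolation=cv2.INTER_CUBIC)[:450,:]
b=cv2.resize(t['image'][130:265,180:330],None,fx=4.4,fy=4.4,interpolation=cv2.INTER_CUBIC)
cv2.imwrite('pics/cropS.png',a);cv2.imwrite('pics/cropT.png',b)
W=cloud(t)
np.set_printoptions(precision=1,suppress=True)
for u,v in[(242,193),(270,190),(247,219),(270,215),(255,215),(258,190),(241,150),(234,251)]: print(u,v,W[v,u])
R=cv2.Rodrigues(np.array(t['rvec'],float))[0];print(R,-R.T@np.array(t['tvec']).ravel(),t['fx'])
# dock top plane points
m=(abs(W[...,2]-58)<5); m[:170]=0;m[235:]=0;m[:,:222]=0;m[:,292:]=0
p=W[m][:,:2].astype(np.float32); print(len(p),np.median(W[m][:,2]),cv2.minAreaRect(p))
hsv=cv2.cvtColor(t['image'],cv2.COLOR_BGR2HSV)
bl=(hsv[...,0]>95)&(hsv[...,0]<125)&(hsv[...,1]>110)&(hsv[...,2]>90); bl[:205]=0;bl[230:]=0;bl[:,:235]=0;bl[:,285:]=0
n,l,st,ce=cv2.connectedComponentsWithStats(bl.astype(np.uint8))
for i in range(1,n):
  if st[i,4]>15: q=W[l==i]; print('key',ce[i],st[i],np.nanmedian(q,0),cv2.minAreaRect(q[:,:2].astype(np.float32)))
q=W[160:235,222:292].reshape(-1,3); q=q[q[:,2]>95]; 
for sel in (q[:,1]>np.median(q[:,1])-0, ): pass
k=cv2.kmeans(q[:,1:2].astype(np.float32),2,None,(3,50,.1),3,0)[1].ravel()
for i in(0,1): print('drive',(k==i).sum(),np.median(q[k==i],0),cv2.minAreaRect(q[k==i][:,:2].astype(np.float32)))
E
```

```text
242 193 [575.6  89.3 117. ]
270 190 [594.8  13.1  57.1]
247 219 [509.1  75.2  72.8]
270 215 [522.3  11.5  70.2]
255 215 [522.1  53.6  60.5]
258 190 [593.1  47.1  61.9]
241 150 [703.3  98.   78.4]
234 251 [419.7 108.9  64.2]
[[ 0.  -1.   0. ]
 [-1.  -0.  -0.1]
 [ 0.1 -0.  -1. ]] [ 395.2   24.6 1403.8] 479.2772616042996
1817 58.233353801663526 ((564.0066528320312, 56.55519485473633), (137.32144165039062, 140.04574584960938), 12.127829551696777)
key [269.3 214.4] [264 210  11  10  61] [522.4  14.1  69.3] ((524.81591796875, 13.432612419128418), (23.45878028869629, 26.46714973449707), 10.854911804199219)
key [246.1 218.6] [241 214  11  10  61] [509.4  78.1  69.5] ((510.9571533203125, 78.36637115478516), (23.17536735534668, 25.7379093170166), 12.98499584197998)
drive 102 [589.4  27.7 120.1] ((590.283447265625, 28.240819931030273), (69.06822204589844, 10.045381546020508), 11.968594551086426)
drive 102 [575.6  92.  119.9] ((577.2973022460938, 92.74459838867188), (70.57099151611328, 9.767030715942383), 12.056633949279785)
```

View pics/cropS.png

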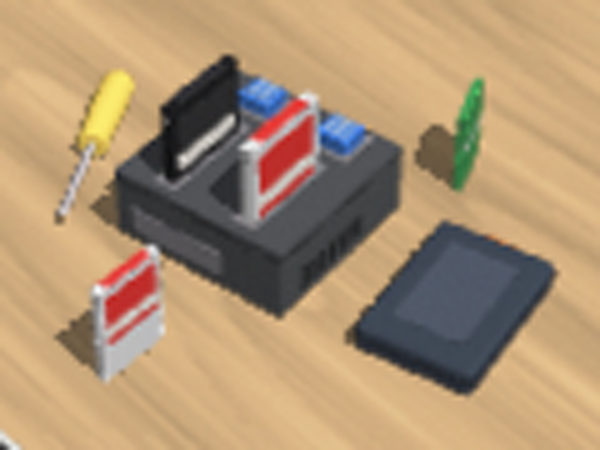

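View pics/cropT.png

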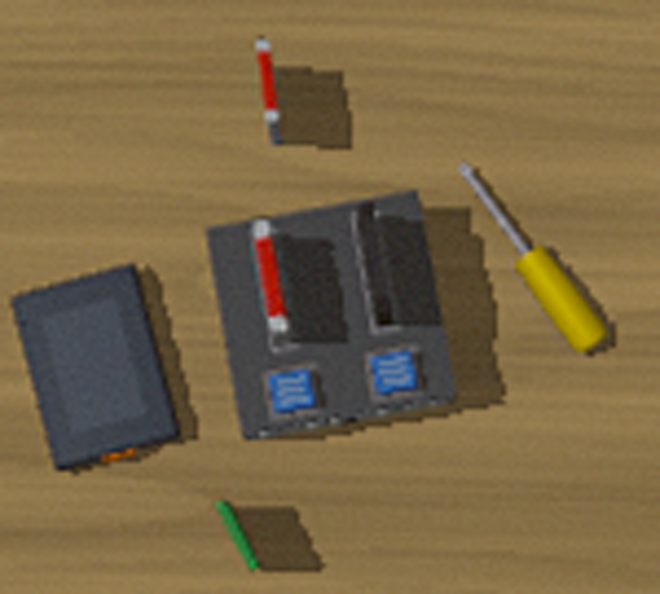

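Both crops agree. The candidates are the docked silver/red drive at top (242,193), the smaller silver/red one at (241,150), and the green one at (234,251). The docked one is the target: it's the larger non-green drive, with its centre at about (577,93) and top at z≈120. It sits in the left bay, so its key is the left one, top at about (511,78.5,70). The dock is at (564,56.6), yawed 11.9°.

I'll press the key 8 mm off-centre, away from the drive, so the gripper body clears the drive as it rises. First I'll move above the key with the fingers shut.

>>> arm_command(linear=[[20,-44,0],[41,-88,0],[61,-132,0],[82,-176,0],[102,-219,0],[123,-263,0],[143,-307,0],[164,-351,0],[184,-395,0],[205,-439,0],[225,-483,0],[246,-526,0],[266,-570,0],[286.5,-614,0],[286.5,-614,-50],[286.5,-614,-100],[286.5,-614,-115],[286.5,-614,-115],[286.5,-614,-115]], rotation=[[0,0,0.036],[0,0,0.073],[0,0,0.11],[0,0,0.146],[0,0,0.182],[0,0,0.219],[0,0,0.255],[0,0,0.292],[0,0,0.328],[0,0,0.365],[0,0,0.4],[0,0,0.438],[0,0,0.474],[0,0,0.511],[0,0,0.511],[0,0,0.511],[0,0,0.511],[0,0,0.511],[0,0,0.511]], grip=[1,1,1,1,1,1,1,1,1,1,1,1,1,1,1,1,1,1,1])

```text
time_s: 2.48
tcp_pos: [504.1, 78.1, 291.1]
tcp_rot: [[-0.979, -0.206, 0.003], [-0.206, 0.979, 0.001], [-0.003, 0.0, -1.0]]
force: [0.7, -0.3, 1.2]
width: -0.0
finger_force: 0.0
```

```bash
python3 - <<'E'
from h import *
s=shot('scene','s1'); t=shot('top','t1')
a=cv2.resize(s['image'][130:270,215:375],None,fx=3.5,fy=3.5,interpolation=cv2.INTER_CUBIC)
cv2.imwrite('pics/c1.png',a)
x=readout.get_state(); print(x['time_s'],x['tcp_pos'],x['tcp_rot'],x['force'],x['width'])
E
```

```text
2.575 [504.07004524  78.08000895 291.30924902] [[-9.78551296e-01 -2.05975607e-01  3.37792309e-03]
 [-2.05974119e-01  9.78557123e-01  7.86389643e-04]
 [-3.46746779e-03  7.37578719e-05 -9.99993986e-01]] [-0.0717415  -1.08109675  0.28236169] 0.48206043495759404
```

View pics/c1.png

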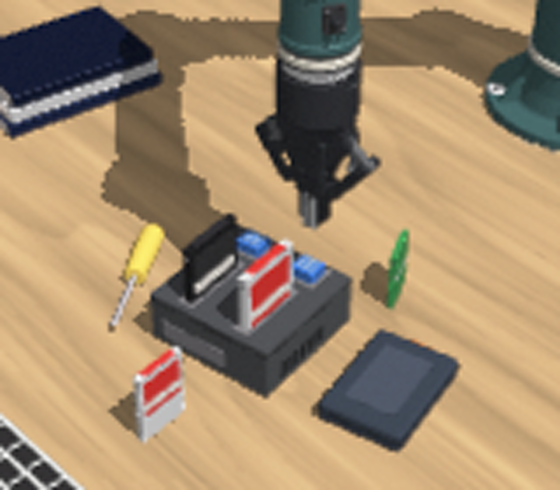

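The crop shows the shut fingertips at (310,222), above and just behind the left key at (308,268). The wings spread along y only, so they are clear of the drives. Descending to contact.

>>> arm_command(linear=[[0,0,-15],[0,0,-30],[0,0,-40],[0,0,-44],[0,0,-46],[0,0,-48],[0,0,-50],[0,0,-52],[0,0,-52]], rotation=[[0,0,0],[0,0,0],[0,0,0],[0,0,0],[0,0,0],[0,0,0],[0,0,0],[0,0,0],[0,0,0]], grip=[1,1,1,1,1,1,1,1,1])

```text
time_s: 3.7
tcp_pos: [503.2, 77.7, 238.4]
tcp_rot: [[-0.979, -0.206, -0.0], [-0.206, 0.979, 0.0], [0.0, 0.0, -1.0]]
force: [-1.7, -0.3, 5.2]
width: 0.3
finger_force: 2.6
```

>>> arm_command(linear=[[0,0,-1.5],[0,0,-3],[0,0,-4],[0,0,-5],[0,0,-5]], rotation=[[0,0,0],[0,0,0],[0,0,0],[0,0,0],[0,0,0]], grip=[1,1,1,1,1])

```text
time_s: 4.32
tcp_pos: [503.2, 77.7, 233.5]
tcp_rot: [[-0.979, -0.206, 0.0], [-0.206, 0.979, 0.0], [-0.0, 0.0, -1.0]]
force: [-1.2, -0.1, 7.2]
width: -0.1
finger_force: 3.3
```

```bash
python3 - <<'E'
from h import *
W=cloud(shot('top','t2')); W0=cloud(load('top0')); 
x=readout.get_state(); print(x['time_s'],x['tcp_pos'],x['force'])
for n,W in(('0',W0),('2',W)):
  for c in((577,93),(590,28)):
    m=(np.hypot(W[...,0]-c[0],W[...,1]-c[1])<28)&(W[...,2]>100)&(W[...,2]<140); print(n,c,m.sum(),np.median(W[m],0) if m.any() else 0)
E
```

```text
4.375 [503.2057362   77.72810563 233.54689746] [-1.58711284 -0.10984477  5.79457037]
0 (577, 93) 76 [576.35405726  92.09039503 119.93962587]
0 (590, 28) 79 [588.89822198  27.71273259 120.15496583]
2 (577, 93) 38 [590.04537305  94.9541225  126.97716721]
2 (590, 28) 78 [588.70349552  27.67693317 120.18710652]
```

>>> arm_command(linear=[[0,0,-1],[0,0,-2],[0,0,-2],[0,0,-2]], rotation=[[0,0,0],[0,0,0],[0,0,0],[0,0,0]], grip=[1,1,1,1])

```text
time_s: 4.88
tcp_pos: [503.2, 77.7, 232.8]
tcp_rot: [[-0.979, -0.206, 0.0], [-0.206, 0.979, 0.0], [-0.0, 0.0, -1.0]]
force: [-4.5, -0.8, 19.4]
width: -0.1
finger_force: 9.8
```

The key is at its hard stop (19 N) and the drive is up about 8 mm. Releasing the key, rising, half-opening the fingers and moving over the drive.

>>> arm_command(linear=[[0,0,4],[0,0,10],[0,0,20],[0,0,50],[0,0,80],[0,0,110],[0,0,110],[25,5,110],[50,10,110],[73.5,15,110],[73.5,15,110],[73.5,15,110],[73.5,15,110]], rotation=[[0,0,0],[0,0,0],[0,0,0],[0,0,0],[0,0,0],[0,0,0],[0,0,0],[0,0,0],[0,0,0],[0,0,0],[0,0,0],[0,0,0],[0,0,0]], grip=[1,1,1,1,1,0.5,0.5,0.5,0.5,0.5,0.5,0.5,0.5])

```text
time_s: 6.5
tcp_pos: [575.7, 92.5, 340.3]
tcp_rot: [[-0.979, -0.206, -0.002], [-0.206, 0.979, -0.0], [0.002, -0.0, -1.0]]
force: [0.1, -0.5, -0.9]
width: 42.9
finger_force: 0.0
```

```bash
python3 - <<'E'
from h import *
s=shot('scene','s3')
a=cv2.resize(s['image'][150:250,235:345],None,fx=5.5,fy=5.5,interpolation=cv2.INTER_CUBIC)
cv2.imwrite('pics/c3.png',a)
np.set_printoptions(precision=1,suppress=True)
th=np.deg2rad(11.9);A=np.array([[np.cos(th),np.sin(th)],[-np.sin(th),np.cos(th)]])
for n in('scene0','s3'):
  W=cloud(load(n)); D=(W[...,:2]-[564,56.6])@A.T; z=W[...,2]
  m=(abs(D[...,0]-20)<25)&(abs(D[...,1]-33)<12)&(z>68)&(z<114)
  print(n,m.sum(),'face y',np.percentile(D[m][:,1],[10,50,90]),np.polyfit(D[m][:,0],D[m][:,1],1))
  m=(abs(D[...,0]-20)<45)&(abs(D[...,1]-33)<12)&(z>68)&(z<135); print('x',np.percentile(D[m][:,0],[1,99]),'z max',np.percentile(z[m],[95,99,100]))
  m=(abs(D[...,0]+47)<10)&(abs(D[...,1]-33)<10)&(z>55)&(z<80); print('key z',np.median(z[m]))
E
```

```text
scene0 110 face y [37.3 38.5 40.2] [-0.  38.8]
x [-16.1  56.5] z max [119.8 121.1 121.4]
key z 69.34607570606457
s3 102 face y [37.3 38.6 40.2] [-0.  38.8]
x [-16.9  55.8] z max [129.2 130.4 130.7]
key z 69.40884132078364
```

View pics/c3.png

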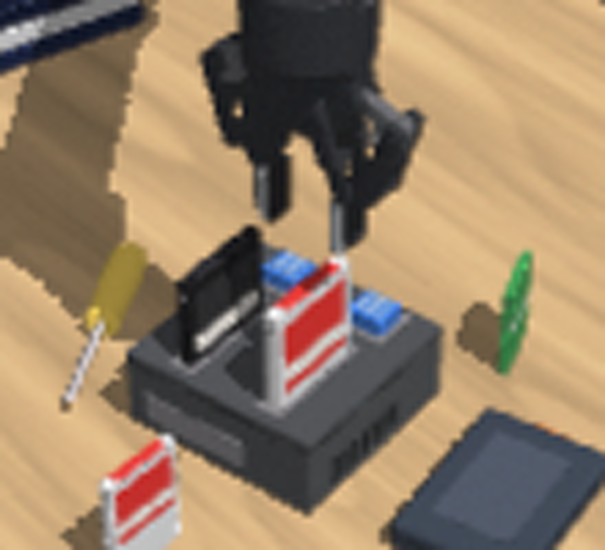

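The drive stands up about 9 mm and upright, with its top near crop (310,285). The left key is back up (z≈69.4), and the half-open fingers at (270,210) and (348,245) straddle the drive line. Measured width is 43 mm, so there is clearance to the black drive. Descending to TCP z≈260.

>>> arm_command(linear=[[0,0,-15],[0,0,-30],[0,0,-45],[0,0,-55],[0,0,-65],[0,0,-75],[0,0,-80],[0,0,-80],[0,0,-80]], rotation=[[0,0,0],[0,0,0],[0,0,0],[0,0,0],[0,0,0],[0,0,0],[0,0,0],[0,0,0],[0,0,0]], grip=[0.5,0.5,0.5,0.5,0.5,0.5,0.5,0.5,0.5])

```text
time_s: 7.68
tcp_pos: [577.1, 92.8, 261.0]
tcp_rot: [[-0.979, -0.206, 0.001], [-0.206, 0.979, 0.0], [-0.001, 0.0, -1.0]]
force: [-0.2, -0.3, -0.8]
width: 42.9
finger_force: 0.0
```

>>> arm_command(linear=[[0,0,0],[0,0,0],[0,0,0],[0,0,0],[0,0,0],[0,0,0],[0,0,0],[0,0,0],[0,0,0],[0,0,0]], rotation=[[0,0,0],[0,0,0],[0,0,0],[0,0,0],[0,0,0],[0,0,0],[0,0,0],[0,0,0],[0,0,0],[0,0,0]], grip=[0.6,0.7,0.75,0.8,0.85,0.9,0.95,1,1,1], grip_force=40)

```text
time_s: 8.93
tcp_pos: [576.9, 92.5, 260.7]
tcp_rot: [[-0.979, -0.206, 0.0], [-0.206, 0.979, -0.0], [-0.0, -0.0, -1.0]]
force: [0.5, -1.7, 1.2]
width: 8.8
finger_force: 40.4
```

Gripped (width 8.8 mm, 40 N, little side load). Drawing it straight up slowly.

>>> arm_command(linear=[[0,0,2],[0,0,5],[0,0,8],[0,0,12],[0,0,16],[0,0,20],[0,0,25],[0,0,30],[0,0,30]], rotation=[[0,0,0],[0,0,0],[0,0,0],[0,0,0],[0,0,0],[0,0,0],[0,0,0],[0,0,0],[0,0,0]], grip=[1,1,1,1,1,1,1,1,1])

```text
time_s: 10.05
tcp_pos: [577.2, 93.8, 291.5]
tcp_rot: [[-0.979, -0.206, 0.002], [-0.206, 0.979, 0.002], [-0.002, 0.001, -1.0]]
force: [-0.0, -0.3, -0.9]
width: 8.8
finger_force: 40.3
```

>>> arm_command(linear=[[0,0,6],[0,0,12],[0,0,18],[0,0,26],[0,0,36],[0,0,46],[0,0,56],[0,0,66],[0,0,76],[0,0,84],[0,0,88],[0,0,90],[0,0,90],[0,0,90],[0,0,90],[0,0,90]], rotation=[[0,0,0],[0,0,0],[0,0,0],[0,0,0],[0,0,0],[0,0,0],[0,0,0],[0,0,0],[0,0,0],[0,0,0],[0,0,0],[0,0,0],[0,0,0],[0,0,0],[0,0,0],[0,0,0]], grip=[1,1,1,1,1,1,1,1,1,1,1,1,1,1,1,1])

```text
time_s: 12.05
tcp_pos: [576.9, 92.8, 380.5]
tcp_rot: [[-0.979, -0.206, -0.0], [-0.206, 0.979, -0.0], [0.0, -0.0, -1.0]]
force: [-0.5, 0.0, -1.7]
width: 8.8
finger_force: 40.3
```

```bash
python3 - <<'E'
from h import *
s=shot('scene','s4')
a=cv2.resize(s['image'][110:270,215:375],None,fx=3.6,fy=3.6,interpolation=cv2.INTER_CUBIC)
cv2.imwrite('pics/c4.png',a)
np.set_printoptions(precision=1,suppress=True)
th=np.deg2rad(11.9);A=np.array([[np.cos(th),np.sin(th)],[-np.sin(th),np.cos(th)]])
W=cloud(s); D=(W[...,:2]-[564,56.6])@A.T; z=W[...,2]
m=(abs(D[...,0]-20)<30)&(abs(D[...,1]-36)<10)&(z>100)&(z<190)
print(m.sum(),'z min',np.percentile(z[m],[0,1,5]),np.polyfit(z[m],D[m][:,1],1))
for y in(33,-33):
  k=(abs(D[...,0]+47)<10)&(abs(D[...,1]-y)<10)&(z>55)&(z<80); print('key',np.median(z[k]))
k=(abs(D[...,0]-20)<40)&(abs(D[...,1]+33)<8)&(z>62)&(z<140); print('black',np.percentile(z[k],[95,99,100]))
x=readout.get_state(); print(x['time_s'],x['tcp_pos'],x['force'],x['width'],x['finger_force'],np.abs(x['joint_velocities']).max())
E
```

```text
119 z min [148.6 149.8 150.5] [ 0.  37.9]
key 69.10060653332752
key nan
black [120.  120.9 122.6]
12.1 [576.9  92.8 380.6] [-0.6  0.1  0.1] 8.683447395250177 40.34822702407837 0.0017065830931443208
  return _methods._mean(a, axis=axis, dtype=dtype,
  ret = ret.dtype.type(ret / rcount)
```

View pics/c4.png

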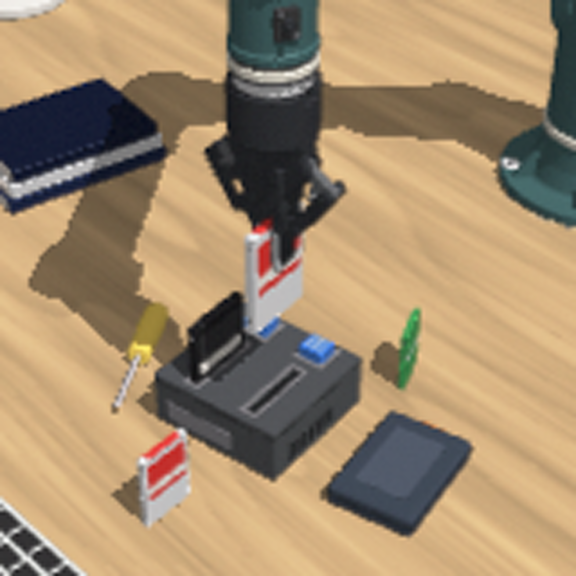

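The drive hangs upright in the fingers at crop (275,280). Its lower edge is at z≈149, about 90 mm above the dock. The empty bay shows at (275,392), the left key is up at (318,348), and the black drive is still seated with its top at 120. The right key was never touched. Handing in.

```bash
python3 -c "from bench import order; print(order.job_done())"
```

```text
the job is handed in; nothing more can be done
None
```

The silver drive is ejected and held upright and still about 90 mm above the dock; the left key is back up, the black drive is still plugged in, and the job is handed in (no verdict was returned).

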